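Lock out the card rack and pack its circuit cards

TASK

Switch the card rack off before unloading it: take the red-gripped key out of its stand, put it into the key switch on the blue supply unit, turn it clockwise to the off stop at the red mark, then pull the key out and stand it back in its stand. With the power off, slide every circuit card up out of the rack and stand it fully down in a slot of the blue transport crate, one card to a slot. Leave the key switch off, the crate and stand upright, and the other things on the bench where they are.

Things in the scene. Friction and masses are not known exactly. Their poses are not given: they have to be found in the camera images.
- rack: Powered card rack, fixed: grey and aluminium, 116 (x) x 225 (y) x 58 mm tall, origin under its centre. Five slots at y = -90, -45, 0, 45, 90 mm, each along x and 7 mm wide, floor 8 mm above the origin. Cards stand in them (card x along rack x), held by toothed guides at their two upright edges from z = 8 to 58 mm.
- crate: Blue loose transport crate, 1.3 kg, 120 (x) x 225 (y) mm, origin under its centre; may get knocked aside. Five empty slots at y = -90, -45, 0, 45, 90 mm, along x, for one card each (card x along crate x). Slots: floor at z = 8 mm, 8 mm wide up to z = 48, then widening as a 45 degree V to z = 69. End walls 60 mm high leave 98 mm along x for the 90 mm card.
- supply: Blue supply unit that powers the rack, fixed, 200 (x) x 110 (y) x 60 mm tall; it reaches from 55 mm before to 145 mm beyond its origin along x. Its key switch (black and steel barrel, 47 mm wide, 30 mm tall) stands on its top, on the z axis of its origin. Green mark: on; red mark: off.
- barrel (a joint): Angle of the key switch barrel in rad: 0 = on (pointer at the green mark, along the supply's +x), 1.2 = off (end stop, red mark); it grows clockwise seen from above. It starts between 0 and 0.2, is stiff to about 0.06 N m and stays where it is left.
- keyway (a point): Centre of the mouth of the keyway, at the top of the barrel, 90 mm above the bench; it turns with the barrel. z is up. The keyway is a slot straight down, 15 mm along the point's x and 8.5 mm along its y, 25 mm deep, with a 3 mm chamfer at the mouth. Barrel value 0: point x = supply x.
- key: Switch key, 0.08 kg, 120 mm long, origin at its tip, z towards its grip. Brass blade 12 (x) x 6 (y) mm up to z = 81 mm, its lowest 6 mm a narrower 7 x 3 mm lead; red grip plate 30 (x) x 10 (y) mm from z = 80 to 120 mm. Either way round fits. At the start it stands in the key stand, grip up, its x along the stand's x.
- stand: Grey loose key stand, 0.6 kg, block 64 x 64 x 70 mm, origin under its centre; may get knocked aside. Slot straight down in its top centre, 15 mm along x, 9.5 mm along y, 5 mm chamfer at the mouth, floor 8 mm above the origin (so the key's tip is at z = 8 mm, key x along stand x).
- card_a: Plug-in circuit card, 0.12 kg, standing upright in a rack slot at the start (3 to 5 of the five cards are present; None from the start means absent). Green board 90 mm wide (x), 4 mm thick (y), 80 mm tall, with an orange grip bar along its top edge, 80 (x) x 10 (y) x 18 mm, from z = 80 to 98 mm. Origin at the middle of its bottom edge, z up. It slides straight up out of its slot.
- card_b: Another such card, same size and frame as card_a.
- card_c: Another such card, same size and frame as card_a.
- card_d: Another such card, same size and frame as card_a.
- card_e: Another such card, same size and frame as card_a.
- screwdriver: Bystander: screwdriver lying on the bench, 170 mm long.
- flux_jar: Bystander: small closed jar, 44 mm wide, 55 mm tall; origin at its underside.
- solder_reel: Bystander: grey solder reel, 52 mm wide, 35 mm tall; origin at its underside.
- meter: Bystander: yellow hand multimeter lying flat, 130 x 70 x 30 mm; origin at its underside.

How it is judged:
By the outcome, as a careful person would: the job done as asked, in the order asked, and still so for the second after the job is handed in, with the robot touching nothing.
Of card_a, card_b, card_c, card_d, card_e only 3 to 5 are there at a start; the rules pass over those that are not, and their reading is None.
At some moment in a run one of crate, stand may be knocked a few centimetres aside while the robot is not near it.
It also fails if it takes over 210 s, if anything falls off the work surface, if the arm or the gripper's body presses on something with over 40 N, if the wrist force passes 120 N, or if a joint passes its speed limit or range.

ROBOT

A 7-joint arm with a two-finger parallel gripper is mounted at the origin on the work surface. World frame = base frame: x ahead of the robot, y to its left, z up, the work surface at z = 0. Lengths are in mm, angles in rad, forces in N, time in s.
With the tool pointing down it reaches from about 400 to 875 mm from the base axis. Payload 19.3 kg.
Tool frame: the origin (TCP) lies at the very end of the fingers, on their centre line; the grasp point (between the pads) lies 19 mm behind it (grip_point_offset is the z of the grasp point in the tool frame, in mm); z points along the fingers, y is the line along which they close (so a half turn about z gives the same grasp; the last joint's range is limited). The gripper opens to 85 mm and grips with 20 to 120 N. Pads are 22 mm wide; open, the fingers measure 114 mm over their backs; the gripper's body (76 mm by 85 mm) begins 54 mm behind the grasp point. The pads swing forward as they close: fully open they stand 13 mm farther back than shut.
Start: joints at [-1.217, 0.521, -0.036, 1.599, 0.021, 1.021, -0.113], TCP at [257.034, 569.691, 231.291] pointing down, gripper open.
Joint ranges: [-2.91, 2.91], [-0.3, 2.13], [-1.5, 1.42], [0.17, 2.43], [-1.26, 4.41], [0.16, 1.93], [-2.52, 2.52]. Speed limits (rad/s): [1.89, 1.89, 2.39, 2.39, 3.01, 3.01, 3.01].

INTERFACE

Orientations are given as a 3x3 rotation matrix whose columns are the frame's x, y, z axes.
In Python, from workcell import movep, movel, goto_joints, open_gripper, clamp, wait, inverse_kinematics, read_state, camera, PlanningError, finish_job, grip_point_offset gives the robot as it stands. Calls block until the motion is done:
- movep(position, orientation): joint-space move of the TCP to a pose.
- movel(position, frame=None, max_speed=150, guard=None): straight line of the TCP; frame=None keeps the orientation; max_speed is the mean speed in mm/s. With guard (N) it stops when the force on the tool has changed by that much, and returns True; else False.
- goto_joints(angles): joint-space move.
- open_gripper() and clamp(): open the fingers fully, or close them until they stop; the grip force is fixed at half the most.
- wait(seconds).
- inverse_kinematics(position, orientation): joint angles nearest the present ones, or None.
- read_state(): the state.
- camera(name): name is "scene" or "top" or "wrist"; returns a dict with "image" (480x640x3 uint8, blue, green, red), "range_z" (480x640 float32, mm along the optical axis (not along the pixel's ray), 0 where there is no reading), "fx", "fy", "cx", "cy" (pixels), "cam_to_world" (4x4, takes a point from camera to world coordinates). Camera axes: x right, y up, looking along -z (the intrinsics and any distortion apply to the point x, -y, -z); pixel columns grow to the right and rows downward; lengths in mm; the calibration is good to about 2 mm. A picture is of the moment at which its call begins.
A pose or a line that the arm cannot do raises PlanningError and nothing moves.
- finish_job(): hands the job in; it is judged then, once.
The state is a dict: "time": time; "qpos": joint angles; "qvel": joint speeds; "joint_efforts": joint torques, N m; "eef_pos": TCP position; "tool_rot": TCP orientation; "ft_force": force on the tool from outside, world axes, zero at the start; "torque": the same for the moment, N m; "finger_gap": finger opening in mm; "gripper_force": force on a finger pad.
Only numpy, scipy, OpenCV 4.12 (cv2) and the standard library are available. Lean on these libraries where they do the work, as an engineer would, in place of code of your own. Each camera call takes 0.05 s, during which the arm holds its last target. There are 200 camera calls.

## Working session

There is one attempt and no reset: what is moved stays moved. The work goes in short steps, each a Python script; the robot and the scene stay as the last script left them, time stands still between calls to the robot, and variables do not carry over. Pictures are saved under pics/ and viewed, at most 17 in all, crops included, and the job is handed in when it is done.

```bash
ls; mkdir -p pics
python3 - <<'E'
from workcell import *
import cv2,numpy as np,pickle
s=read_state();print(s['time'],s['eef_pos'],s['finger_gap'],grip_point_offset, s['ft_force']);print(s['tool_rot'])
for n in("top","scene"):
    c=camera(n);cv2.imwrite(f'pics/{n}0.png',c['image']);pickle.dump(c,open(f'{n}0.pkl','wb'));print(n,c['fx'],c['fy'],c['cx'],c['cy'],c.keys());print(np.round(c['cam_to_world'],3))
E
```

```text
pics
0.0 [256.92550018 569.37416108 230.72840662] 85.2737523932372 -18.700000000000003 [0.58088877 0.40118049 0.15921258]
[[-9.11524297e-01  4.11246024e-01 -4.04153678e-04]
 [ 4.11246215e-01  9.11523648e-01 -1.09078568e-03]
 [-8.01856371e-05 -1.16048432e-03 -9.99999323e-01]]
top 473.8790853574903 473.8790853574903 315.82470702495004 246.8635097767434 dict_keys(['image', 'range_z', 'fx', 'fy', 'cx', 'cy', 'cam_to_world'])
[[-2.800000e-02  9.810000e-01 -1.940000e-01  3.870270e+02]
 [-1.000000e+00 -2.700000e-02  8.000000e-03 -7.000000e-03]
 [ 2.000000e-03  1.940000e-01  9.810000e-01  1.156097e+03]
 [ 0.000000e+00  0.000000e+00  0.000000e+00  1.000000e+00]]
scene 446.3204416037813 446.3204416037813 313.43075516181625 241.9956622836398 dict_keys(['image', 'range_z', 'fx', 'fy', 'cx', 'cy', 'cam_to_world'])
[[-8.54000e-01 -4.10000e-01  3.20000e-01  8.68306e+02]
 [ 5.20000e-01 -6.94000e-01  4.99000e-01  4.08355e+02]
 [ 1.70000e-02  5.92000e-01  8.06000e-01  7.72899e+02]
 [ 0.00000e+00  0.00000e+00  0.00000e+00  1.00000e+00]]
```

View pics/top0.png

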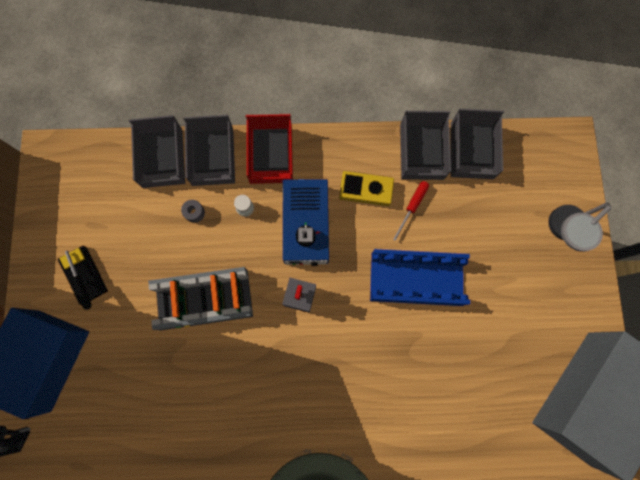

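View pics/scene0.png

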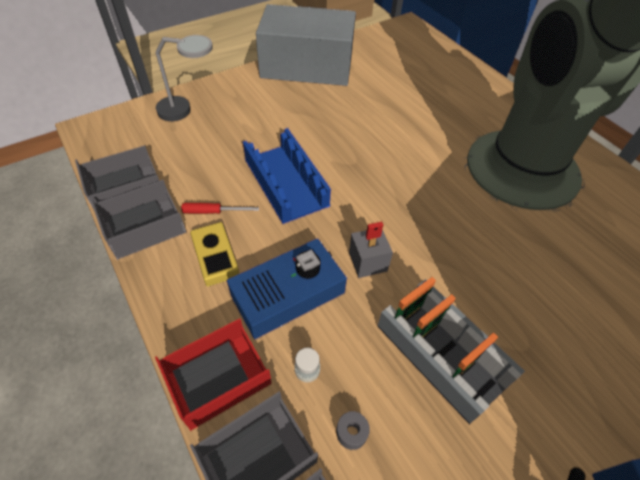

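The top view shows the rack at about (200,298) with three orange cards. The key stand is at (298,295), the supply at (306,222) with its barrel at (306,235), and the crate at (419,278). The scene view agrees with this.

```bash
cat > h.py <<'E'
from workcell import *
import cv2,numpy as np,pickle
def cloud(c):
    """world point per pixel (480,640,3), NaN where no range"""
    v,u=np.mgrid[0:480,0:640];d=c['range_z'].astype(float);d=np.where(d>0,d,np.nan)
    p=np.stack([(u-c['cx'])/c['fx']*d,-(v-c['cy'])/c['fy']*d,-d],-1)
    T=c['cam_to_world'];return p@T[:3,:3].T+T[:3,3]
def onplane(c,uv,z):
    uv=np.atleast_2d(np.asarray(uv,float));T=c['cam_to_world']
    r=np.c_[(uv[:,0]-c['cx'])/c['fx'],-(uv[:,1]-c['cy'])/c['fy'],-np.ones(len(uv))]@T[:3,:3].T
    return (T[:3,3]+r*((z-T[2,3])/r[:,2])[:,None])[:,:2]
def mask(c,col):
    h=cv2.cvtColor(c['image'],cv2.COLOR_BGR2HSV);H,S,V=[h[...,i].astype(int) for i in range(3)]
    return {'orange':(H>=4)&(H<=14)&(S>190)&(V>120),'red':((H<4)|(H>172))&(S>170)&(V>70),'blue':(H>100)&(H<125)&(S>120)&(V>40)}[col]
def blobs(m,amin=30):
    n,l,s,_=cv2.connectedComponentsWithStats(m.astype(np.uint8))
    return [l==i for i in range(1,n) if s[i,4]>=amin]
def rect(xy):
    """centre, (long,short), angle of long axis"""
    (cx,cy),(w,h),a=cv2.minAreaRect(np.asarray(xy,np.float32));a=np.radians(a)
    if w<h:w,h=h,w;a+=np.pi/2
    return np.array([cx,cy]),(w,h),(a+np.pi/2)%np.pi-np.pi/2
def down(yaw):
    """tool pointing down, tool y (closing line) at angle yaw in world"""
    y=np.array([np.cos(yaw),np.sin(yaw),0]);z=np.array([0,0,-1.]);return np.c_[np.cross(y,z),y,z]
E
python3 - <<'E'
from h import *
c=pickle.load(open('top0.pkl','rb'));P=cloud(c)
for col,z in(('orange',106),('red',128),('blue',None)):
    for b in blobs(mask(c,col)):
        uv=np.argwhere(b)[:,::-1];zz=np.nanpercentile(P[b][:,2],[5,50,95])
        print(col,len(uv),uv.mean(0).round(),'z',zz.round(),*[np.round(x,3) for x in rect(onplane(c,uv,z or zz[2]))])
# height-band blobs
for name,(u0,u1,v0,v1),lo,hi in(('rack',(140,262,260,335),48,66),('stand',(275,325,272,318),60,78),('supply',(275,335,175,272),52,66),('barrel',(285,325,215,255),82,98),('crate',(360,480,240,312),52,80)):
    s=np.zeros((480,640),bool);s[v0:v1,u0:u1]=1
    b=s&(P[...,2]>lo)&(P[...,2]<hi);q=P[b]
    print(name,len(q),*[np.round(x,3) for x in rect(q[:,:2])],np.median(q[:,2]).round(1))
print('bench z',np.nanmedian(P[350:400,300:400,2]))
E
```

```text
orange 172 [234. 290.] z [ 99. 106. 109.] [502.471 176.222] [77.    10.987] 0.114
orange 171 [214. 293.] z [101. 106. 108.] [497.812 220.938] [78.496 11.186] 0.112
orange 163 [173. 299.] z [102. 106. 109.] [487.003 310.065] [77.963 10.935] 0.128
red 954 [268. 155.] z [ 1. 33. 77.] [826.876  93.08 ] [166.262 103.759] 0.016
red 266 [418. 196.] z [17. 24. 27.] [ 700.138 -241.364] [77.876 19.003] -0.552
red 67 [298. 292.] z [106. 128. 131.] [492.657  33.028] [29.449 10.551] -0.267
blue 3129 [305. 218.] z [56. 60. 63.] [671.777  14.671] [195.087 105.525] -0.015
blue 4740 [418. 277.] z [ 5. 10. 62.] [ 525.548 -248.617] [227.351 119.722] 1.489
blue 4900 [ 27. 358.] z [104. 110. 113.] [352.14  612.602] [200.555 180.618] -0.341
rack 1865 [493.784 267.316] [226.887 114.94 ] -1.454 57.9
stand 704 [494.342  34.04 ] [64.203 64.158] -0.281 69.5
supply 3442 [678.692  15.504] [211.8   109.741] -0.014 59.7
barrel 278 [628.97   16.885] [46.131 44.046] -0.027 88.0
crate 1464 [ 529.75  -252.024] [225.582 119.478] 1.489 59.0
bench z -0.3526955787950783
```

Run:
```python
from h import *
pi=np.pi
for f in(0,pi):
  for n,p,y in(('key',[492.7,33,91],1.296),('sw0',[629,17,150],1.5),('sw1',[629,17,150],0.35),('swup',[629,17,190],0.35),('cardT',[494,176,95],0.117+pi/2),('cardL',[494,176,70],0.117),('crT',[528,-340,95],-.082+pi/2),('crL',[528,-340,70],-.082)):
    q=inverse_kinematics(p,down(y-f));print(round(f),n,None if q is None else np.round(q,2))
q=inverse_kinematics([520,25,380],down(pi/2-pi));print(q)
movep([520,25,380],down(-pi/2))
c=camera('wrist');pickle.dump(c,open('w0.pkl','wb'));cv2.imwrite('pics/w0.png',c['image']);print(c['cam_to_world'].round(3),c['fx'],read_state()['time'],read_state()['eef_pos'])
```

```text
0 key [-0.23  0.53  0.06  2.06 -0.06  0.55  1.17]
0 sw0 [-0.17  0.62  0.07  1.66 -0.06  0.86  1.43]
0 sw1 [-0.37  0.65  0.38  1.68 -0.3   0.87  0.48]
0 swup [-0.4   0.61  0.43  1.65 -0.3   0.95  0.48]
0 cardT [-0.4   0.56 -0.07  1.97  0.07  0.61  1.17]
0 cardL [-0.61  0.62  0.22  2.   -0.24  0.55 -0.11]
0 crT [ 0.35  0.7   0.19  1.7  -0.18  0.75  2.12]
0 crL [ 0.13  0.81  0.55  1.73 -0.57  0.77  0.88]
3 key [-0.57  0.6   0.52  2.07 -0.53  0.6  -1.52]
3 sw0 [-0.54  0.73  0.67  1.69 -0.54  0.92 -1.3 ]
3 sw1 [-0.77  1.02  1.22  1.7  -1.03  1.21 -2.07]
3 swup [-0.77  0.95  1.22  1.66 -0.94  1.23 -2.12]
3 cardT [-0.82  0.63  0.5   1.99 -0.49  0.64 -1.45]
3 cardL [-0.14  0.63 -0.43  1.97  0.43  0.63  2.41]
3 crT [-0.02  0.88  0.83  1.72 -0.8   0.91 -0.51]
3 crL [-0.17  1.17  1.22  1.74 -1.21  1.18 -1.79]
[-0.80030913  0.29035347  0.83235118  1.68868219 -0.22411089  1.26183839
 -1.49087748]
[[ 3.00000e-03  9.54000e-01  3.01000e-01  5.97261e+02]
 [-1.00000e+00  3.00000e-03  2.00000e-03  2.57250e+01]
 [ 1.00000e-03 -3.01000e-01  9.54000e-01  5.22320e+02]
 [ 0.00000e+00  0.00000e+00  0.00000e+00  1.00000e+00]] 338.74302845483066 2.375 [520.01274247  25.76989219 379.74590845]
```

View pics/w0.png

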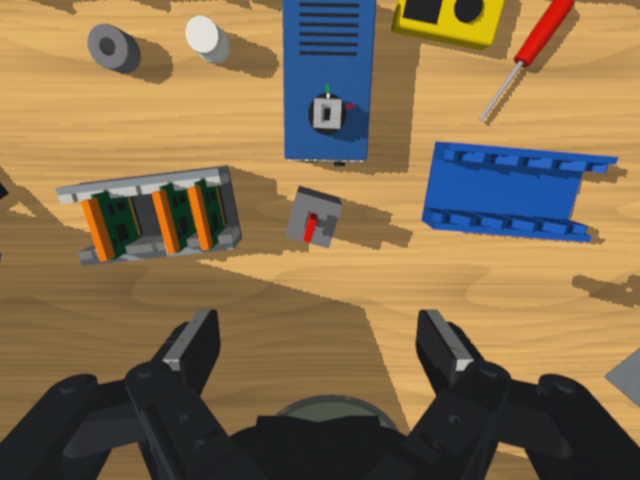

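The wrist view has everything in frame: key grip at (310,228), barrel at (328,113) with the green mark ahead and the red mark to its right, rack at (155,215), and crate at (510,190).

```bash
cat >> h.py <<'E'
def survey(c):
    P=cloud(c);o={}
    for col,z,lo in(('orange',106,103),('red',128,125)):
        m=mask(c,col)&(P[...,2]>lo)&(P[...,2]<z+5)
        for b in blobs(m,25):
            uv=np.argwhere(b)[:,::-1];r=rect(onplane(c,uv,z));print(col,len(uv),np.round(r[0],1),np.round(r[1],1),round(r[2],3))
    box={'rack':((494,267),140,50,65),'stand':((494,34),52,65,75),'supply':((674,16),125,56,65),'barrel':((629,17),30,84,95),'crate':((529,-251),160,55,66)}
    for n,((x,y),r,lo,hi) in box.items():
        b=(np.hypot(P[...,0]-x,P[...,1]-y)<r)&(P[...,2]>lo)&(P[...,2]<hi)
        if n=='crate':b&=mask(c,'blue')
        if b.sum()>50:
            R=rect(P[b][:,:2]);print(n,b.sum(),np.round(R[0],1),np.round(R[1],1),round(R[2],3),'z',np.median(P[b][:,2]).round(1))
E
python3 - <<'E'
from h import *
c=pickle.load(open('w0.pkl','rb'));survey(c)
movep([540,25,300],down(1.5))
c=camera('wrist');pickle.dump(c,open('w1.pkl','wb'));print(read_state()['time'],read_state()['eef_pos']);survey(c)
cv2.imwrite('pics/w1.png',c['image'])
E
```

```text
orange 114 [504.2 170.5] [77.3  3.3] 0.1
orange 134 [499.6 215.2] [76.6  3.4] 0.114
orange 166 [487.7 304.2] [77.5  7.5] 0.056
red 169 [496.   35.5] [28.9  9.4] -0.313
rack 4876 [492.2 264.7] [226.3 114.5] -1.452 z 57.9
stand 1918 [493.6  32. ] [64.7 64.1] -0.281 z 70.0
supply 12861 [664.1  14. ] [182.2 110. ] -0.014 z 60.2
barrel 1123 [628.8  14.5] [45.8 45.4] 1.11 z 89.1
crate 3534 [ 529.5 -253.7] [225.8 116.3] 1.492 z 60.2
4.9833 [540.03191056  25.05835172 300.04874024]
orange 261 [487.4 303. ] [76.7  3.9] 0.116
orange 199 [497.6 214.5] [77.1  3.7] 0.089
orange 170 [503.7 170.4] [78.1  3.8] 0.135
red 328 [494.5  35.1] [28.7  9.6] -0.281
rack 8198 [493.2 264.9] [226.2 114.3] -1.451 z 58.0
stand 3140 [494.5  32. ] [64.2 64.1] -0.276 z 70.1
supply 10900 [683.6  13.7] [222.4 110.1] -0.015 z 60.3
barrel 1065 [628.8  14.6] [45.8 45.1] -1.008 z 89.1
crate 4702 [ 529.7 -249.5] [217.5 117.1] 1.49 z 60.2
```

View pics/w1.png

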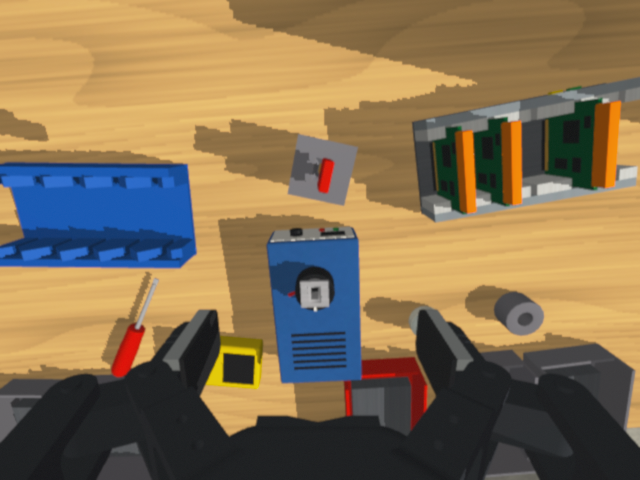

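```bash
python3 - <<'E'
from h import *
for f in('top0','w0','w1'):
    c=pickle.load(open(f+'.pkl','rb'));P=cloud(c);R=np.hypot(P[...,0]-494,P[...,1]-33)
    for lo,hi in((122,135),(105,122),(90,105)):
        b=(R<30)&(P[...,2]>lo)&(P[...,2]<hi)
        if b.sum()>8:print(f,lo,b.sum(),np.median(P[b],0).round(1),np.round(rect(P[b][:,:2])[0],1),np.round(rect(P[b][:,:2])[1],1))
    if f=='top0':continue
    D=np.hypot(P[...,0]-628.8,P[...,1]-14.5)
    b=(D<14)&(P[...,2]<84);print('hole',b.sum(),[np.round(x,2) for x in rect(onplane(c,np.argwhere(b)[:,::-1],88))])
    g=cv2.cvtColor(c['image'],cv2.COLOR_BGR2GRAY);b=(D<30)&(g>110)&(P[...,2]>84)
    print('steel',b.sum(),[np.round(x,2) for x in rect(onplane(c,np.argwhere(b)[:,::-1],90))])
    v,u=np.argwhere(D<40).mean(0).astype(int)
    cv2.imwrite(f'pics/{f}b.png',cv2.resize(c['image'][max(0,v-45):v+45,u-50:u+50],None,fx=5,fy=5,interpolation=cv2.INTER_CUBIC))
E
python3 -c "
import cv2,numpy as np
a,b=cv2.imread('pics/w0b.png'),cv2.imread('pics/w1b.png')
cv2.imwrite('pics/bb.png',cv2.resize(np.hstack([a,b]),(800,360)))"
```

```text
top0 122 63 [493.9  33.5 127.8] [494.2  34. ] [28.9  9.9]
w0 122 200 [495.7  35.4 127.7] [494.7  35.2] [30.1  9.9]
w0 105 26 [508.7  31.9 113.3] [505.5  35. ] [15.3  6.3]
w0 90 16 [508.7  31.   96.9] [508.7  31. ] [7.9 1.1]
hole 91 [array([628.96,  13.  ]), array([14.47, 12.02]), np.float64(0.0)]
steel 697 [array([632.17,  14.34]), array([38.2, 32.2]), np.float64(-0.04)]
w1 122 363 [494.8  35.2 127.7] [495.1  35.1] [29.8 10.3]
w1 105 35 [489.5  31.4 113.7] [492.   31.1] [28.9  6.8]
w1 90 29 [486.8  31.8  97.1] [491.3  30.9] [27.8  7. ]
hole 78 [array([628.99,  16.59]), array([12.59, 11.45]), np.float64(-0.08)]
steel 670 [array([631.19,  14.26]), array([36.52, 31.78]), np.float64(-0.06)]
```

View pics/bb.png

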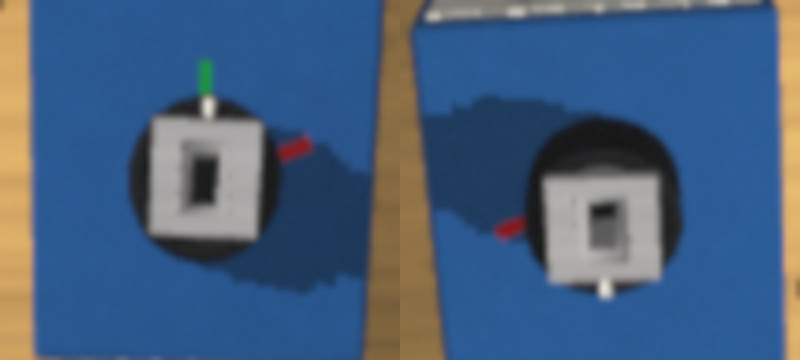

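The barrel pointer sits almost at the green mark, with the keyway yaw around -0.05. The key top leans about 3 mm towards +y inside its stand, which the grasp will straighten. I'll take the key now.

Run:
```python
from h import *
Y=-0.279+np.pi/2
movep([494.3,33.2,165],down(Y))
print(movel([494.3,33.2,91],max_speed=120,guard=15))
clamp();s=read_state();print(s['time'],s['eef_pos'],s['finger_gap'],s['gripper_force'],s['ft_force'])
print(movel([494.3,33.2,195],max_speed=120,guard=25))
s=read_state();print(s['time'],s['eef_pos'],s['finger_gap'],s['ft_force'])
movep([628.8,14.5,195],down(np.pi/2-0.05))
c=camera('scene');pickle.dump(c,open('s1.pkl','wb'));t=camera('top');pickle.dump(t,open('t1.pkl','wb'))
s=read_state();print(s['time'],s['eef_pos'],s['finger_gap'])
c=camera('wrist');pickle.dump(c,open('w2.pkl','wb'));cv2.imwrite('pics/w2.png',c['image'])
s=pickle.load(open('s1.pkl','rb'))['image'];cv2.imwrite('pics/s1.png',cv2.resize(s[120:320,200:460],(780,600)))
```

```text
False
7.05 [494.40072673  33.23176077  91.13599861] 9.542176211240701 59.49003517627716 [ 0.8114197  -0.2875513   4.35827917]
False
8.0667 [493.93205421  33.17908168 194.40273271] 9.42473278913682 [-0.35950605  0.37929762 -1.49922484]
8.7667 [627.92014255  14.73426066 194.57673913] 9.221940132968822
```

View pics/s1.png

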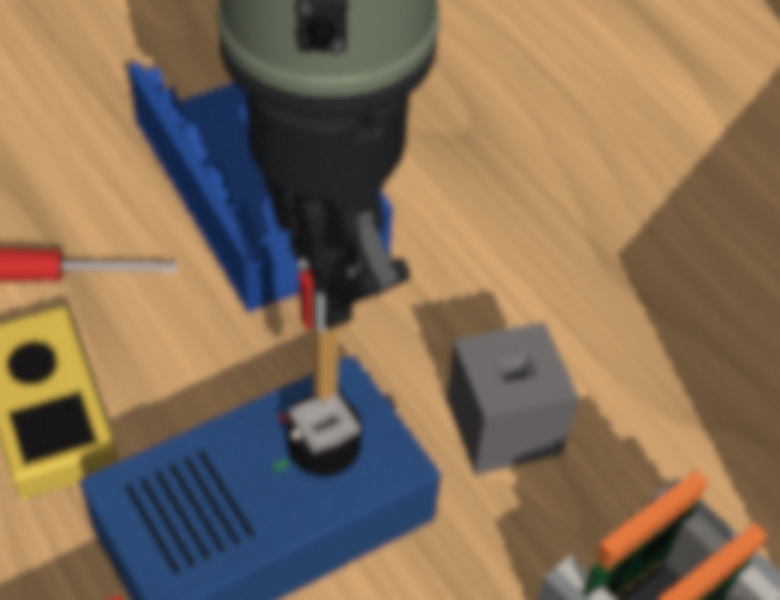

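View pics/w2.png

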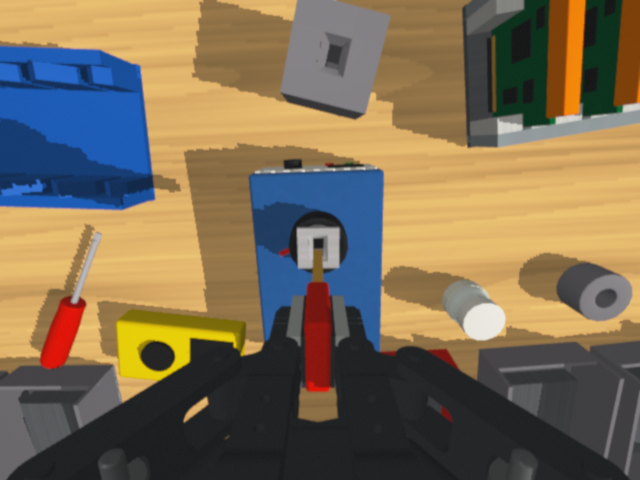

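The key is upright in the gripper, with its tip at about (317,250) and the keyway at (319,244). Inserting it now.

Run:
```python
from h import *
c=pickle.load(open('w2.pkl','rb'));print('tip',onplane(c,[317,251],112),'hole',onplane(c,[319,244],89))
P=cloud(c);b=(P[...,2]>84)&(P[...,2]<95)&(np.hypot(P[...,0]-628.8,P[...,1]-14.5)<30);print(b.sum(),[np.round(x,1) for x in rect(P[b][:,:2])])
def st(t):
    s=read_state();print(t,round(s['time'],2),s['eef_pos'].round(1),round(s['finger_gap'],1),s['ft_force'].round(1),s['torque'].round(2))
print(movel([628.8,14.5,180],max_speed=80,guard=12));st('a')
print(movel([628.8,14.5,150],max_speed=50,guard=15));st('b')
```

```text
tip [[624.35766886  14.17894839]] hole [[626.24976598  15.56824825]]
2206 [array([628.6,  14.6]), array([45.4, 45.4]), np.float64(1.5)]
False
a 9.16 [628.3  14.6 179.4] 9.2 [ 0.2  0.5 -0.6] [-0.01  0.01  0.04]
False
b 9.91 [628.9  14.5 150.1] 9.2 [-0.3 -0.9 -0.6] [-0.04 -0.02  0.06]
```

Run:
```python
from h import *
p=[628.8,14.5,150];k0=-0.05;end=-0.0145-1.2
k=k0
while k>end-0.4:
    k-=0.15 if k>end+0.05 else 0.05
    try: movel(p,down(k+np.pi/2))
    except PlanningError as e: print('plan',k,e);break
    s=read_state();R=s['tool_rot'];y=np.arctan2(R[1,1],R[0,1])-np.pi/2
    print(round(s['time'],2),'turn',round(-y-0.0145,3),'cmd',round(-k-.0145,3),s['torque'].round(2),s['ft_force'].round(1),s['eef_pos'].round(1))
    if k<end and abs(s['torque'][2])>0.5:break
```

```text
10.21 turn 0.182 cmd 0.185 [ 0.07 -0.06  0.04] [-0.8  0.9 -0.4] [629.   14.7 150.3]
10.51 turn 0.33 cmd 0.335 [ 0.52 -0.45  0.04] [1.1 1.8 1.2] [629.1  14.8 150.3]
10.81 turn 0.479 cmd 0.485 [ 0.63 -0.6  -0.03] [1.5 2.5 1.7] [629.   14.7 150.2]
11.11 turn 0.629 cmd 0.636 [ 0.67 -0.75  0.02] [2.7 2.6 3.2] [629.   14.6 150.2]
11.41 turn 0.778 cmd 0.786 [ 0.64 -0.74  0.01] [3.6 2.5 2.4] [628.9  14.6 150.1]
11.71 turn 0.928 cmd 0.936 [ 0.65 -0.89  0.01] [2.3 2.4 3.6] [628.9  14.6 150. ]
12.01 turn 1.078 cmd 1.086 [ 0.63 -0.89  0.02] [2.9 2.9 3.9] [628.9  14.5 150. ]
12.31 turn 1.228 cmd 1.236 [ 0.54 -0.91  0.02] [3.2 0.8 3. ] [628.8  14.5 150. ]
12.56 turn 1.281 cmd 1.286 [ 0.56 -0.93  0.04] [2.1 2.  2.1] [628.8  14.4 150. ]
12.81 turn 1.332 cmd 1.336 [ 0.52 -0.91  0.02] [3.4 2.2 3. ] [628.8  14.5 150. ]
13.06 turn 1.382 cmd 1.386 [ 0.48 -0.88 -0.01] [3.3 2.5 1.9] [628.8  14.5 150. ]
13.31 turn 1.433 cmd 1.436 [ 0.43 -0.81  0.03] [3.6 1.4 3.7] [628.8  14.5 150. ]
13.56 turn 1.483 cmd 1.486 [ 0.39 -0.78  0.07] [2.3 1.9 3.5] [628.8  14.5 150. ]
13.81 turn 1.533 cmd 1.536 [ 0.25 -0.8   0.21] [2.  0.4 3.5] [628.8  14.4 150. ]
14.06 turn 1.583 cmd 1.586 [ 0.07 -0.88  0.24] [2.6 1.  3.4] [628.8  14.4 150. ]
14.31 turn 1.633 cmd 1.636 [-0.27 -0.94  0.37] [ 3.9 -0.2  3.4] [628.9  14.3 150. ]
```

Run:
```python
from h import *
k=lambda t:down(-0.0145-t+np.pi/2)
movel([628.8,14.5,150],k(1.35))
s=read_state();print(s['torque'].round(2),s['ft_force'].round(1))
print(movel([628.8,14.5,200],max_speed=80,guard=15));s=read_state();print(s['time'],s['eef_pos'],s['finger_gap'])
movep([560,30,230],down(-0.279+np.pi/2))
c=camera('wrist');pickle.dump(c,open('w3.pkl','wb'));survey(c)
t=camera('top');pickle.dump(t,open('t3.pkl','wb'));print('top');survey(t)
v,u=np.argwhere(np.hypot(*(cloud(c)[...,i]-(628.8,14.5)[i] for i in(0,1)))<30).mean(0).astype(int);print(u,v,read_state()['time'])
cv2.imwrite('pics/w3.png',c['image'])
```

```text
[ 0.5  -0.46  0.03] [1.  0.9 0.6]
False
15.5167 [628.55566858  14.55449225 199.74337473] 9.466952245544316
orange 402 [498.2 214.1] [77.3  3.3] 0.118
orange 312 [503.6 169.9] [77.7  2.4] 0.12
rack 10925 [496.6 235.2] [166.8 114.5] -1.45 z 58.0
stand 4342 [476.1  13. ] [64.1 55. ] -0.217 z 70.0
supply 7390 [674.4  13.8] [200.8 110.2] -0.014 z 60.1
barrel 192 [617.  22.] [44.5 17.9] 1.004 z 86.1
crate 4544 [ 531.3 -230.8] [180.5 117. ] 1.491 z 60.1
top
orange 137 [502.6 176.8] [76.7 10.4] 0.109
orange 146 [498.1 221.3] [77.8 11.2] 0.131
orange 142 [488.  310.6] [75.8 10.5] 0.132
rack 1634 [493.1 271.8] [217.6 114.7] -1.455 z 58.1
crate 1095 [ 528.1 -251.2] [223.7 116.2] 1.485 z 59.5
326 283 16.4833
```

View pics/w3.png

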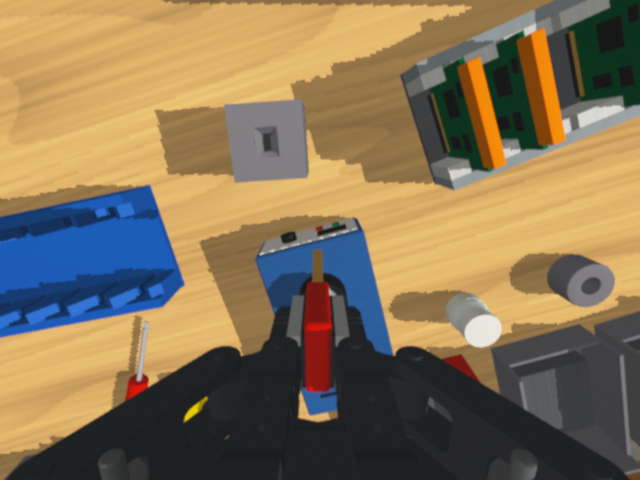

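The stand has been knocked aside to around (476,13), and the key is still straight in the grip. I'll re-measure the stand over a wider area and check the barrel pointer from the scene camera.

Run:
```python
from h import *
def stand(c):
    P=cloud(c);b=(np.hypot(P[...,0]-474,P[...,1]-12)<65)&(P[...,2]>66)&(P[...,2]<74)
    print(b.sum(),[np.round(x,3) for x in rect(P[b][:,:2])])
stand(pickle.load(open('w3.pkl','rb')))
movep([475,13,230],down(-0.22+np.pi/2))
c=camera('wrist');pickle.dump(c,open('w4.pkl','wb'));stand(c)
s=camera('scene');pickle.dump(s,open('s4.pkl','wb'));i=s['image'][215:305,260:360];cv2.imwrite('pics/s4.png',cv2.resize(i,None,fx=6,fy=6,interpolation=cv2.INTER_CUBIC));print(read_state()['time'])
```

```text
5652 [array([475.114,   8.477]), array([64.289, 64.112]), np.float64(1.355)]
4375 [array([475.15 ,   8.638]), array([64.459, 64.143]), np.float64(-0.22)]
17.025
```

View pics/s4.png

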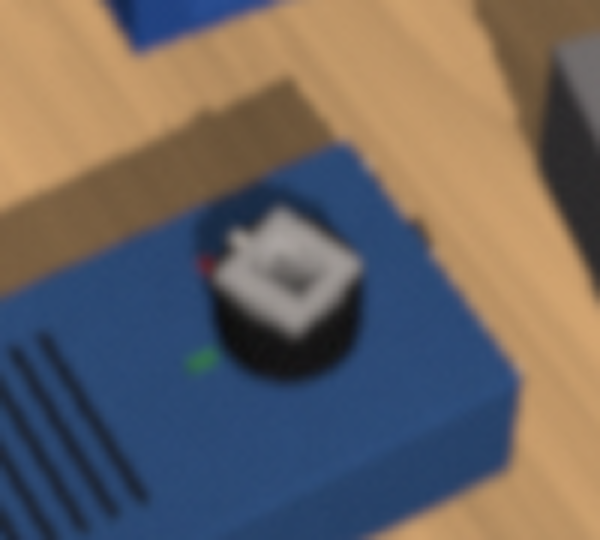

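Run:
```python
from h import *
c=pickle.load(open('s4.pkl','rb'));f=lambda x,y,z:onplane(c,[260+x/6,215+y/6],z)[0]
B=np.array(f(290,272,90));print('centre',B)
for z in(75,82,88,90):
    d=f(240,240,z)-np.array([628.8,14.5]);d2=f(240,240,z)-B;print('ptr',z,np.hypot(*d).round(1),-np.arctan2(d[1],d[0]).round(3)-.0145,-np.arctan2(d2[1],d2[0]).round(3)-.0145)
for n,q in(('red',(205,265)),('green',(202,360))):
    d=f(*q,60)-np.array([628.8,14.5]);print(n,np.hypot(*d).round(1),-np.arctan2(d[1],d[0]).round(3)-.0145)
# steel square edge direction
for a,b in(((282,208),(362,265)),((362,265),(298,335)),((298,335),(215,275)),((215,275),(282,208))):
    d=f(*b,90)-f(*a,90);print(np.hypot(*d).round(1),-np.arctan2(d[1],d[0]).round(3)-.0145)
```

```text
centre [627.3490837   16.70900285]
ptr 75 24.9 1.5325 1.4805000000000001
ptr 82 20.9 1.4125 1.3645
ptr 88 17.9 1.2695 1.2325000000000002
ptr 90 16.9 1.2105000000000001 1.1795
red 32.8 1.2455
green 28.7 0.0055
32.6 -1.9024999999999999
32.3 -0.3885
33.4 1.2315
32.6 2.7775
```

The barrel edges average 1.21 rad, so the switch is at the off stop. Returning the key to the stand.

Run:
```python
from h import *
R=down(-0.22+np.pi/2)
movep([475.1,8.6,170],R)
print(movel([475.1,8.6,150],max_speed=80,guard=12),movel([475.1,8.6,92],max_speed=80,guard=15))
s=read_state();print(s['time'],s['eef_pos'],s['ft_force'].round(1))
open_gripper();movel([475.1,8.6,190],max_speed=150)
# rack survey: look with camera centred over the rack
movep([400,265,330],down(np.pi/2+0.117-np.pi))
c=camera('wrist');pickle.dump(c,open('w5.pkl','wb'));survey(c);print(read_state()['time'],c['cam_to_world'][:3,3])
cv2.imwrite('pics/w5.png',c['image'])
```

```text
False False
18.65 [475.26600681   8.56659021  92.21544709] [ 0.4 -0.6  0. ]
red 273 [476.   13.9] [28.2 10.5] -0.252
rack 7271 [492.4 264.8] [225.9 113.6] -1.452 z 58.1
stand 2046 [476.1  14.3] [64.2 54.6] -0.218 z 70.1
supply 5996 [614.2  15.4] [111.7  83.6] 1.567 z 60.2
barrel 1473 [622.6  14.5] [47.2 34.2] -1.473 z 88.9
23.0917 [476.72462043 273.53916216 472.5170524 ]
```

View pics/w5.png

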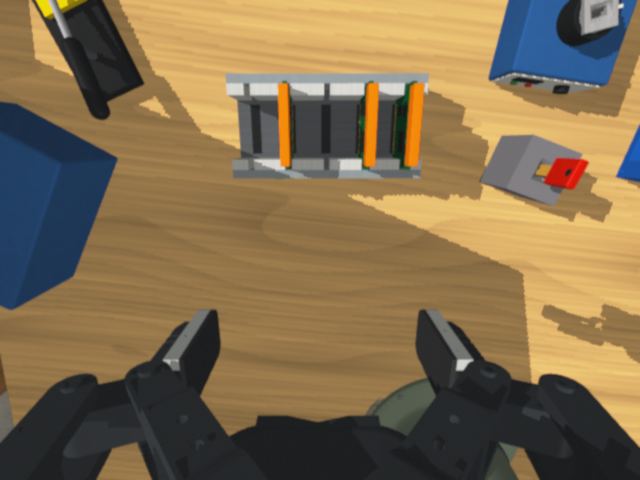

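The key is back in its stand at (560,170). The three bars appear at columns 285, 370 and 412. I'll locate the card tops by height instead of colour.

```bash
cat >> h.py <<'E'
def cards(c,ctr=(493,265)):
    P=cloud(c);b=(np.hypot(P[...,0]-ctr[0],P[...,1]-ctr[1])<130)&(P[...,2]>101)&(P[...,2]<112)
    for q in blobs(b,40):
        r=rect(P[q][:,:2]);print('card',q.sum(),np.round(r[0],1),np.round(r[1],1),round(r[2],3),np.median(P[q][:,2]).round(1))
E
python3 - <<'E'
from h import *
for f in('w0','w1','w5'):print(f);cards(pickle.load(open(f+'.pkl','rb')))
R=np.array([492.7,264.8]);u=np.array([np.cos(.118),np.sin(.118)]);n=np.array([-u[1],u[0]])
for y in(45,-45,-90):print(y,R+n*y)
E
```

```text
w0
card 562 [503.3 175. ] [79.7 10.7] 0.119 105.7
card 585 [497.6 219.6] [80.3 10.8] 0.117 105.7
card 616 [487.1 308.5] [80.3 11.9] 0.106 105.6
w1
card 1224 [487.6 308.5] [79.8 12.8] 0.12 105.6
card 1069 [498.5 219.7] [80.2 11.6] 0.123 105.8
card 990 [503.8 175.1] [80.1 11.2] 0.119 105.8
w5
card 835 [487.2 309.5] [78.8 10.2] 0.122 106.0
card 859 [497.9 220.2] [79.  10.4] 0.119 106.0
card 895 [503.1 175.6] [79.  10.7] 0.118 106.0
45 [487.40231416 309.48707335]
-45 [497.99768584 220.11292665]
-90 [503.29537167 175.4258533 ]
```

```bash
cat >> h.py <<'E'
def st(t):
    s=read_state();print(t,round(s['time'],2),s['eef_pos'].round(1),'gap',round(s['finger_gap'],1),'F',s['ft_force'].round(1),'pad',round(s['gripper_force'],1))
def crate(c,ctr=(529.5,-253)):
    P=cloud(c);b=(np.hypot(P[...,0]-ctr[0],P[...,1]-ctr[1])<165)&(P[...,2]>55)&(P[...,2]<72)&mask(c,'blue')
    r=rect(P[b][:,:2]);print('crate',b.sum(),np.round(r[0],1),np.round(r[1],1),round(r[2]%np.pi-np.pi/2,3));return r
E
python3 - <<'E'
from h import *
p=[487.4,309.3];R=down(.119+np.pi/2)
movep(p+[190],R);print(movel(p+[79],max_speed=150,guard=15));st('at')
clamp();st('grip')
print(movel(p+[120],max_speed=80,guard=35));st('l1')
print(movel(p+[240],max_speed=150,guard=35));st('l2')
movep([500,-180,250],down(-.079+np.pi/2));st('over')
c=camera('wrist');pickle.dump(c,open('w6.pkl','wb'));cv2.imwrite('pics/w6.png',c['image']);crate(c)
t=camera('top');crate(t);pickle.dump(t,open('t6.pkl','wb'))
E
```

```text
False
at 26.32 [487.6 309.7  79.8] gap 85.5 F [0.4 0.7 0.1] pad 0.0
grip 26.99 [487.5 309.5  79.2] gap 8.8 F [ 0.9 -0.8  3.8] pad 59.1
False
l1 27.65 [487.5 309.1 119.9] gap 9.0 F [-0.5 -0.2 -1.1] pad 58.4
False
l2 28.6 [487.2 308.9 239.1] gap 8.9 F [ 0.3 -0.3 -0.9] pad 58.4
over 30.38 [ 500.3 -179.   250.1] gap 9.1 F [ 0.2  0.5 -1.5] pad 58.4
crate 5662 [ 529.8 -254.3] [222.9 118.8] -0.081
crate 400 [ 531.8 -207.7] [136.7 115.9] -0.081
```

View pics/w6.png

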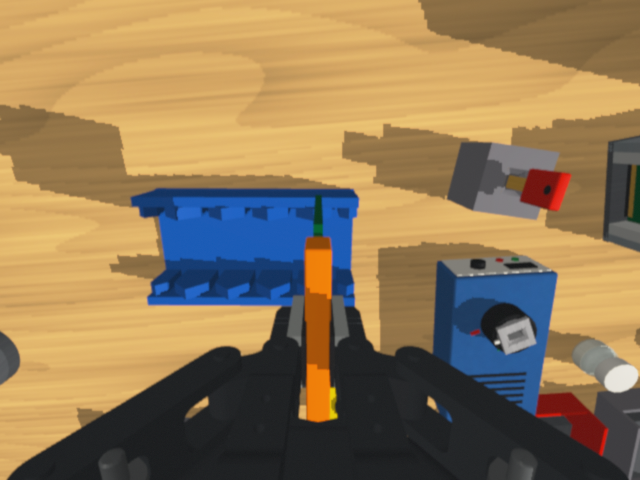

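The card hangs straight, and the crate is at (529.6,-253.9) with yaw -0.081, unchanged. Placing card 1, then taking the -90 card by its bar ends, because its neighbour blocks a cross grip.

Run:
```python
from h import *
C=np.array([529.6,-253.9]);n=np.array([.081,.997]);R=down(-.081+np.pi/2)
p=list(C-90*n)
movep(p+[190],R);print(movel(p+[165],max_speed=80,guard=12),movel(p+[80],max_speed=80,guard=15));st('placed')
open_gripper();movel(p+[130],max_speed=150)
c=camera('wrist');pickle.dump(c,open('w7.pkl','wb'));crate(c);cards(c,(522,-343))
# card at -90, lengthwise grip
p=[503.3,175.5];R=down(.119)
movep(p+[200],R);movel(p+[125],max_speed=200);wait(0.2);st('above')
c=camera('wrist');pickle.dump(c,open('w8.pkl','wb'));cv2.imwrite('pics/w8.png',c['image']);cards(c)
```

```text
False False
placed 32.89 [ 522.5 -343.7   80.5] gap 8.8 F [ 0.   0.9 -1.1] pad 58.6
crate 14612 [ 529.5 -253.5] [225.2 118.5] -0.081
card 2538 [ 523.  -342.9] [80.3 10. ] -0.08 106.0
above 36.82 [503.9 175.7 126.1] gap 85.4 F [ 0.2 -0.2  0.1] pad 0.0
card 3539 [498.3 220.2] [80.2 10.3] 0.12 106.0
card 3130 [503.4 175.5] [80.2 11.2] 0.121 105.9
```

View pics/w8.png

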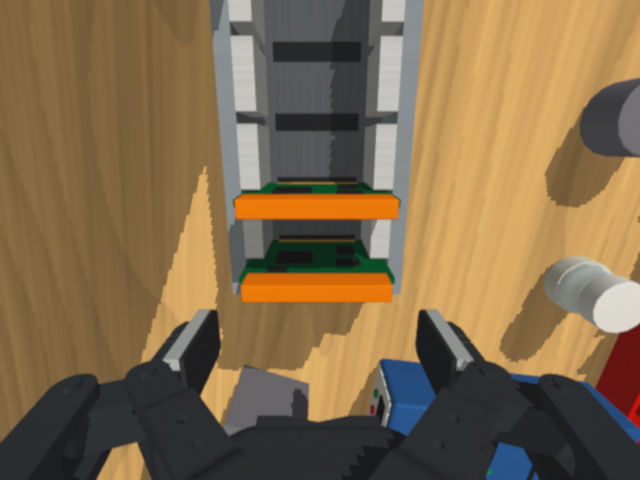

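Both bars are visible, at rows 207 and 288, and the nearer one is centred between the fingers. Descending with a light guard.

Run:
```python
from h import *
p=[503.3,175.5]
g=movel(p+[100],max_speed=100,guard=6);st(g)
if not g:
    g=movel(p+[68],max_speed=40,guard=6);st(g)
if not g:
    clamp();st('grip')
    print(movel(p+[85],max_speed=30,guard=30));st('l1')
```

```text
False 37.27 [503.  175.6  99.7] gap 85.6 F [ 0.7 -0.4 -0.2] pad 0.0
True 37.9 [503.3 176.1  74.1] gap 85.3 F [-3.5 -0.5 16.5] pad 8.4
```

The fingertips reached the board shoulders at z≈88 (the board is 90 mm wide and the bar 80 mm), so the pads straddle the bar. I'll back off slightly and clamp.

Run:
```python
from h import *
p=[503.3,175.5]
movel(p+[76],max_speed=30);st('up')
clamp();wait(0.2);st('grip')
print(movel(p+[92],max_speed=30,guard=30));wait(.2);st('l1')
c=camera('wrist');cards(c);pickle.dump(c,open('w9.pkl','wb'))
```

```text
up 38.15 [503.2 175.4  75.6] gap 85.4 F [ 0.4 -0.2 -0.4] pad 0.0
grip 38.59 [503.5 176.1  76.9] gap 78.2 F [-7.  -0.7 24.8] pad 73.1
False
l1 39.48 [503.2 175.5  91.9] gap 78.2 F [-0.3  0.7 -1.3] pad 77.4
card 5493 [498.2 220.1] [80.2 10.7] 0.118 105.9
card 2100 [502.7 183. ] [91.8  7.1] 0.118 108.2
```

Run:
```python
from h import *
p=[503.3,175.5]
print(movel(p+[140],max_speed=60,guard=30),movel(p+[240],max_speed=120,guard=30));wait(.2);st('l2')
c=camera('wrist');P=cloud(c)
for lo,hi in((258,285),(245,258),(150,245)):
    b=(np.hypot(P[...,0]-p[0],P[...,1]-p[1])<55)&(P[...,2]>lo)&(P[...,2]<hi)&(mask(c,'orange') if lo>240 else True)
    if b.sum()>30: print(lo,b.sum(),np.median(P[b],0).round(1),[np.round(x,3) for x in rect(P[b][:,:2])],P[b][:,2].max())
cv2.imwrite('pics/w10.png',c['image'])
```

```text
False False
l2 41.66 [503.1 175.5 239.5] gap 78.1 F [ 0.2 -0.2 -0.5] pad 77.5
258 2566 [503.4 180.1 263.3] [array([503.643, 173.106]), array([78.663, 17.427]), np.float64(0.126)] 269.7415462162228
245 1339 [502.2 180.4 255. ] [array([501.753, 180.37 ]), array([76.683,  2.019]), np.float64(0.121)] 257.98814321949726
150 8993 [502.9 177.4 218.2] [array([502.963, 177.795]), array([90.486,  2.815]), np.float64(0.117)] 244.98868215282545
```

View pics/w10.png

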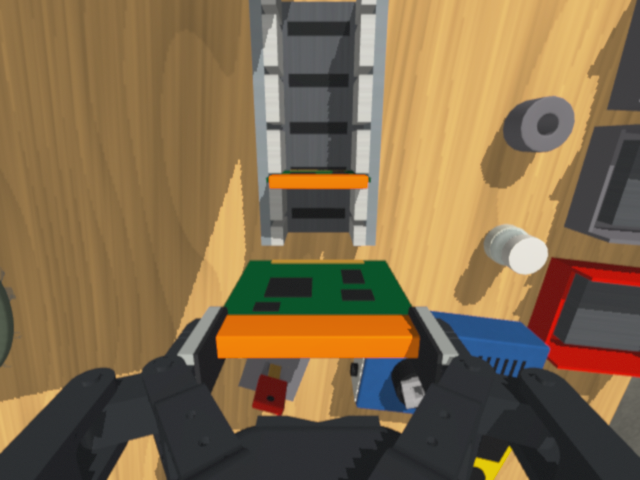

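Card 2 hangs straight, with its bar at row 337 between the pads. Placing it in slot +90.

Run:
```python
from h import *
C=np.array([529.5,-253.7]);n=np.array([.081,.997]);R=down(-.081)
p=list(C+90*n)
movep([480,0,255],down(0.02));movep(p+[215],R);wait(.2)
c=camera('wrist');crate(c);cards(c,(522,-343));pickle.dump(c,open('w11.pkl','wb'))
print(movel(p+[145],max_speed=100,guard=12));st('a')
g=movel(p+[77],max_speed=50,guard=12);st(g)
```

```text
crate 3133 [ 529.5 -253.4] [223.9 116.6] -0.081
False
a 44.29 [ 537.1 -163.8  145.4] gap 78.4 F [ 0.  -0.1 -0.3] pad 77.5
True 45.66 [ 536.7 -163.8   77.1] gap 78.3 F [-1.4  0.1  8.6] pad 79.0
```

Run:
```python
from h import *
C=np.array([529.5,-253.7]);n=np.array([.081,.997])
p=list(C+90*n)
open_gripper();st('open');print(movel(p+[135],max_speed=100));
c=camera('wrist');cards(c,p);crate(c)
p=[498.1,220.1]
movep(p+[190],down(.119+np.pi/2));print(movel(p+[79],max_speed=150,guard=15));st('at')
clamp();st('grip')
print(movel(p+[120],max_speed=80,guard=35),movel(p+[240],max_speed=150,guard=35));st('l2')
movep([500,-180,260],down(-.081+np.pi/2));wait(.2)
c=camera('wrist');pickle.dump(c,open('w12.pkl','wb'));cv2.imwrite('pics/w12.png',c['image']);r=crate(c);cards(c,C)
```

```text
open 45.9 [ 536.2 -163.8   76.4] gap 85.6 F [-0.2 -0.2 -0. ] pad 0.0
False
card 2822 [ 537.  -163.6] [79.9 10.9] -0.077 105.9
crate 7504 [ 531.8 -224.7] [166.4 117.4] -0.08
False
at 49.02 [498.4 220.4  79.7] gap 85.4 F [-0.3 -0.2  0.6] pad 0.0
grip 49.7 [498.2 220.3  79.2] gap 8.8 F [-0.3  0.5  4.9] pad 59.1
False False
l2 51.31 [497.9 219.7 239.1] gap 8.9 F [-0.6 -0.1 -1. ] pad 58.4
crate 5105 [ 529.  -253.9] [223.3 117.1] -0.08
card 1044 [ 523.2 -343.4] [80.4 11. ] -0.079 106.0
card 776 [ 531.7 -163.5] [69.5 10.1] -0.082 106.1
```

View pics/w12.png

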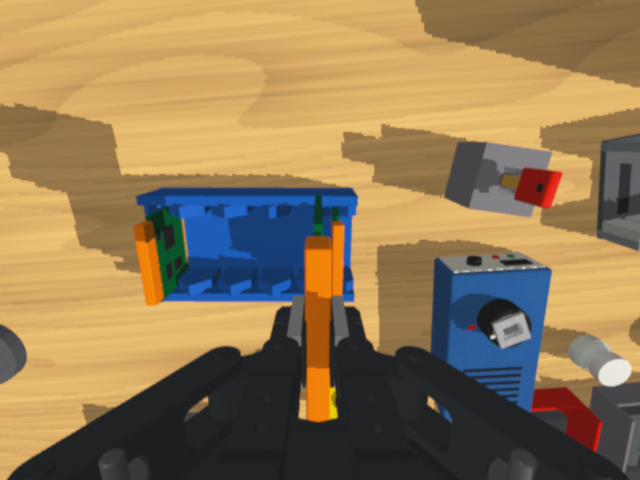

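Two cards are seated with tops at z=106, in the end slots at (148,262) and (338,260), and the third is in hand. It goes into slot 0.

Run:
```python
from h import *
p=[529.5,-253.6]
movep(p+[200],down(-.081+np.pi/2));print(movel(p+[165],max_speed=80,guard=12),movel(p+[80],max_speed=80,guard=15));st('placed')
open_gripper();movel(p+[220],max_speed=150)
c=camera('wrist');cards(c,p);crate(c)
movep([400,150,350],down(np.pi/2));wait(.3)
for k in('top','scene','wrist'):
    c=camera(k);pickle.dump(c,open(k+'E.pkl','wb'));print(k);cards(c,p);crate(c);cards(c)
cv2.imwrite('pics/endscene.png',pickle.load(open('sceneE.pkl','rb'))['image']);st('end')
```

```text
False False
placed 55.33 [ 529.8 -253.6   80.5] gap 9.0 F [ 0.3  0.1 -1.5] pad 58.4
card 1387 [ 522.7 -343.4] [79.4 10.6] -0.085 106.0
card 1201 [ 530.  -253.4] [79.8 10. ] -0.084 106.1
card 1389 [ 537. -164.] [80.1 11. ] -0.08 105.9
crate 7666 [ 529.1 -254.2] [223.9 117.3] -0.081
top
card 171 [ 536.9 -161.7] [79.3  9.8] -0.066 105.5
card 159 [ 529.9 -251.1] [79.8 10. ] -0.078 105.1
card 167 [ 523.1 -340.9] [79.4 11.1] -0.059 105.1
crate 1091 [ 528.  -251.2] [224.6 115.7] -0.082
scene
card 163 [ 521.4 -344.1] [79.3 13.7] -0.066 106.7
card 181 [ 528.4 -254.4] [78.9 15.6] -0.065 106.7
card 198 [ 535.3 -164.1] [80.6 13. ] -0.092 106.4
crate 779 [ 529.8 -252.3] [222.  115.4] -0.081
wrist
card 456 [ 530.7 -252.3] [80.1 12.2] -0.089 105.8
card 596 [ 537.4 -163.5] [80.4 12. ] -0.084 106.0
crate 1913 [ 532.3 -214. ] [147.1 117.4] -0.086
end 59.26 [400.  149.9 350. ] gap 85.6 F [0.7 0.7 0.3] pad 0.0
```

View pics/endscene.png

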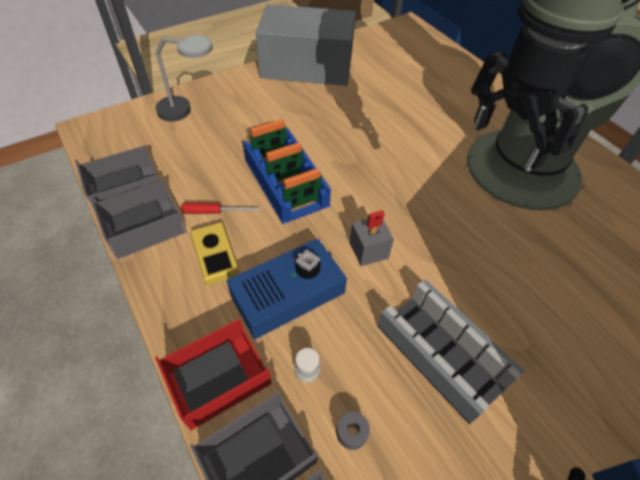

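The end view shows the rack empty, all three cards down in the crate, the key standing in its stand, and the bystanders where they were. One last check of key height, then handing in.

Run:
```python
from h import *
c=pickle.load(open('wristE.pkl','rb'));P=cloud(c);b=(np.hypot(P[...,0]-475,P[...,1]-9)<30)&(P[...,2]>118)
z=np.percentile(P[b][:,2],50);print(b.sum(),z)
if 124<z<131: print(finish_job())
```

```text
260 127.57617423189393
the job is handed in; nothing more can be done
None
```

The job is handed in: the key switch is off, the key is back in its stand, and all three cards found in the rack are fully down in separate crate slots.

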